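# Re-pair the thread spools with their bobbins

## Task

The mending corner's four thread spools have been put back on the wrong stands. Move the spools about until each stands upright, right down over the pin of the stand whose two bobbins have its own colour; every pin is taken, so the empty cork mat is there for setting one aside. Never let a spool tip over, and leave the stands where they are.

Things in the scene. Friction and masses are not known exactly. Their poses are not given: they have to be found in the camera images.
- spool_red: Tube spool of red thread: 40 mm in diameter (42 at the foot), 76 mm high plus a small grey tip to 82 mm; about 80 g. Hollow and open below (bore 32 mm wide). Origin: centre of its underside, z up its axis.
- spool_white: Tube spool of white thread: 40 mm in diameter (42 at the foot), 76 mm high plus a small grey tip to 82 mm; about 80 g. Hollow and open below (bore 32 mm wide). Origin: centre of its underside, z up its axis.
- spool_blue: Tube spool of blue thread: 40 mm in diameter (42 at the foot), 76 mm high plus a small grey tip to 82 mm; about 80 g. Hollow and open below (bore 32 mm wide). Origin: centre of its underside, z up its axis.
- spool_green: Tube spool of green thread: 40 mm in diameter (42 at the foot), 76 mm high plus a small grey tip to 82 mm; about 80 g. Hollow and open below (bore 32 mm wide). Origin: centre of its underside, z up its axis.
- stand_red: Stand of the red set: loose grey steel plate 60 (x) by 124 (y) by 8 mm, 0.45 kg. From its middle rises a pin 8 mm thick, its tip 36 mm above the worktop, over which a spool's bore drops. 44 mm either side of the pin along y lies a flat bobbin of red thread, 26 mm across, top 21 mm up. Origin: underside centre, on the pin's axis; z up. It starts with another spool on it.
- stand_white: Stand of the white set: loose grey steel plate 60 (x) by 124 (y) by 8 mm, 0.45 kg. From its middle rises a pin 8 mm thick, its tip 36 mm above the worktop, over which a spool's bore drops. 44 mm either side of the pin along y lies a flat bobbin of white thread, 26 mm across, top 21 mm up. Origin: underside centre, on the pin's axis; z up. It starts with another spool on it.
- stand_blue: Stand of the blue set: loose grey steel plate 60 (x) by 124 (y) by 8 mm, 0.45 kg. From its middle rises a pin 8 mm thick, its tip 36 mm above the worktop, over which a spool's bore drops. 44 mm either side of the pin along y lies a flat bobbin of blue thread, 26 mm across, top 21 mm up. Origin: underside centre, on the pin's axis; z up. It starts with another spool on it.
- stand_green: Stand of the green set: loose grey steel plate 60 (x) by 124 (y) by 8 mm, 0.45 kg. From its middle rises a pin 8 mm thick, its tip 36 mm above the worktop, over which a spool's bore drops. 44 mm either side of the pin along y lies a flat bobbin of green thread, 26 mm across, top 21 mm up. Origin: underside centre, on the pin's axis; z up. It starts with another spool on it.
- cork_mat: Round cork mat, fixed, 100 mm in diameter, 5 mm thick, empty: a free spot to set a spool aside. Origin: centre of its underside, on the worktop. Between stands and mat nothing but the spools is higher than 70 mm; taller things stand beyond x = 0.69 m or y = 0.55 m.
Not all that is in view belongs to the job. Leave any yellow look-alike of the spool_red alone.

How it is judged:
By the outcome, as a careful person would: the job done as asked, in the order asked, and still so for the second after the job is handed in, with the robot touching nothing.
It also fails if it takes over 144 s, if anything falls off the work surface, if the arm or the gripper's body presses on something with over 40 N, if the wrist force passes 120 N, or if a joint passes its speed limit or range.

## Robot

A 7-joint arm with a two-finger parallel gripper is mounted at the origin on a cart in front of the work surface, level with it; the furniture and walls round the work are solid. World frame = base frame: x ahead of the robot, y to its left, z up, the work surface at z = 0. Lengths are in m, angles in rad, forces in N, time in s.
With the tool pointing down it reaches from about 0.35 to 0.9 m from the base axis. Payload 8.1 kg.
Tool frame: the origin (TCP) lies between the finger pads; the fingertips stand 22 mm ahead of it and the grasp point (between the pads) lies 3 mm ahead of it (arm.tip_reach is the distance from the TCP to the fingertips, in m); z points along the fingers, y is the line along which they close (so a half turn about z gives the same grasp; the last joint's range is limited). The gripper opens to 92 mm and grips with 3 to 60 N. Pads are 19 mm wide; open, the fingers measure 130 mm over their backs; the gripper's body (75 mm by 190 mm) begins 47 mm behind the grasp point.
Start: joints at [1.195, 0.434, 0.025, 1.573, -0.012, 1.134, -0.075], TCP at [0.168, -0.602, 0.249] pointing down, gripper open.
Joint ranges: [-2.62, 2.62], [-0.44, 2.09], [-1.27, 1.32], [0.08, 2.57], [-1.32, 4.46], [0.12, 2], [-2.74, 2.74]. Speed limits (rad/s): [2.22, 2.22, 3.01, 3.01, 3.14, 3.14, 3.14].

## Interface

Orientations are given as a rotation vector (axis times angle).
In Python, from cell import telemetry, vision, job, arm gives the robot as it stands. The module is installed in compiled form; this text tells all that it offers.
- The arm moves only by the shell command python3 -m creep 'ROWS' [FORCE]. ROWS is text: rows parted by semicolons, each of 7 numbers parted by spaces: the finger opening in cm, from 0 to 9.18, then the shift along the tool's x, y, z in cm, then the turn, a rotation vector about the tool's x, y, z in degrees. A call has 1 to 5 rows; each row is the pose to reach, as a shift and turn from the pose commanded when the call began, along the tool's axes at that moment; what a row does not reach only later rows make up. A row lasts 1/8 s, in which the tool goes at most 62.5 mm and 10.7 degrees, less where a joint would pass 70% of its speed; a pose out of reach is approached as far as the arm can. A call with a gripper value outside its range is refused whole. The fingers move at their own pace and stop on an object; FORCE is the grip in N (left out, the last holds). Time passes only in rows, so rows that repeat a pose let the fingers close. It gives the time, the measured TCP pose, the force, the opening and the grip force at its end, in the units of the state.
- telemetry.observe(): the state, without advancing time (a new reading comes with each control period).
- vision.get_image(name): name is "side" or "top"; returns the picture (420x560x3 uint8, red, green, blue); there is no depth.
- vision.camera_info(name): a dict with "fov_y" (degrees; the focal length in pixels is half the picture's height over the tangent of half this angle, whatever the lens; pixels are square), "cx", "cy" (the principal point, pixels), "dist_coeffs" ([k1, k2, p1, p2, k3] as OpenCV has them; the pictures are not rectified), "extrinsics" (4x4, takes a point from camera to world coordinates). Camera axes: x right, y down, z forward; pixel columns grow to the right and rows downward; lengths in m; the calibration is good to about 2 mm. A picture is of the moment at which its call begins. camera_info takes no time and is no camera call.
- job.sign_off(): hands the job in; it is judged then, once.
The state is a dict: "clock": time; "joints": joint angles; "dq": joint speeds; "joint_efforts": joint torques, N m; "position": TCP position; "ee_rot": TCP orientation; "force": force on the tool from outside, world axes, zero at the start; "ft_torque": the same for the moment, N m; "width": opening from 0.0 (shut) to 1.0 (fully open); "gripper_force": force on a finger pad.
Only numpy, scipy, OpenCV 4.12 (cv2) and the standard library are available. Lean on these libraries where they do the work, as an engineer would, in place of code of your own. Each camera call takes 0.05 s, during which the arm holds its last target. There are 200 camera calls.

## Working session

There is one attempt and no reset: what is moved stays moved. The work goes in short steps, Python scripts to look and compute and a shell command to move; the robot and the scene stay as the last step left them, time stands still between calls to the robot, and variables do not carry over. Pictures are saved under pics/ and viewed, at most 15 in all, crops included, and the job is handed in when it is done.

```bash
mkdir -p pics
python3 - <<'E'
from cell import telemetry, vision, job, arm
import cv2
for n in("top","side"):
    im=vision.get_image(n); cv2.imwrite(f"pics/{n}0.png",im[:,:,::-1])
    print(n,vision.camera_info(n))
s=telemetry.observe(); print(s, arm.tip_reach)
E
```

```text
top {'fov_y': 55.99211604954009, 'cx': 275.40115892585703, 'cy': 213.77616328242422, 'dist_coeffs': array([-0.01798882,  0.        ,  0.        ,  0.        ,  0.        ]), 'extrinsics': array([[ 6.86055399e-03, -9.98317018e-01,  5.75852834e-02,
         4.71185152e-01],
       [-9.99976410e-01, -6.82986748e-03,  7.29686796e-04,
         2.24345433e-03],
       [-3.35158892e-04, -5.75889310e-02, -9.98340324e-01,
         1.29551413e+00],
       [ 0.00000000e+00,  0.00000000e+00,  0.00000000e+00,
         1.00000000e+00]])}
side {'fov_y': 55.220720105995454, 'cx': 273.6979389343498, 'cy': 211.17795543758334, 'dist_coeffs': array([-0.03082843,  0.        ,  0.        ,  0.        ,  0.        ]), 'extrinsics': array([[-0.96321368, -0.09402281,  0.25175208,  0.26425937],
       [-0.2679937 ,  0.40567948, -0.87384411,  0.92368369],
       [-0.01996938, -0.90916658, -0.41595355,  0.48438232],
       [ 0.        ,  0.        ,  0.        ,  1.        ]])}
{'clock': 0.1, 'joints': array([ 1.19541294,  0.43515378,  0.0249656 ,  1.57397905, -0.01164947,
        1.13395607, -0.07508649]), 'dq': array([ 2.68877759e-04, -3.44896072e-03, -4.74192946e-05, -3.44985816e-03,
        1.39930468e-04,  1.36871506e-03,  1.16266693e-03]), 'joint_efforts': array([ 4.25612438e-03, -6.69130683e+01,  9.89091396e-01, -3.15150261e+01,
       -6.02933415e-02,  3.73373448e-02,  7.96888571e-05]), 'position': array([ 0.16824823, -0.60151168,  0.24803347]), 'ee_rot': array([-3.11111755e+00, -4.26871683e-01,  4.06176307e-04]), 'force': array([-0.33144407, -0.0486458 ,  0.35722046]), 'ft_torque': array([ 0.01407184, -0.04429323,  0.02719814]), 'gripper_force': 0.0, 'width': 0.9982297498847684} 0.022
```

View pics/top0.png

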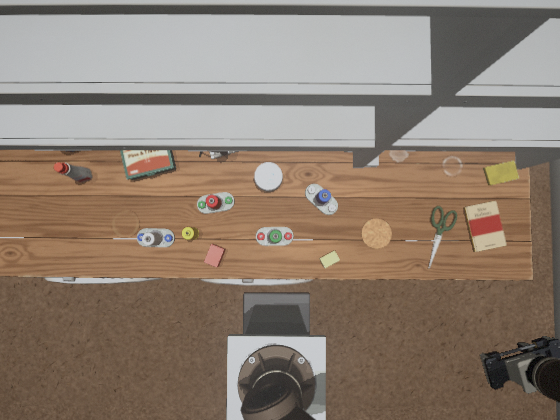

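View pics/side0.png

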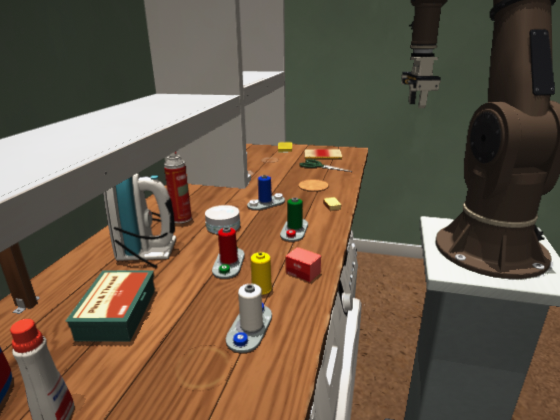

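The top view shows the red spool on the green stand (215,203), blue on white (321,199), white on blue (155,238) and green on red (274,236). The mat is at (377,234) and the yellow look-alike at (188,233). That makes two swaps. Next I'll measure the positions.

```bash
cat > h.py <<'E'
from cell import telemetry, vision
import cv2, numpy as np
from scipy.spatial.transform import Rotation as R
def cam(n):
    c=vision.camera_info(n); f=210/np.tan(np.radians(c['fov_y']/2))
    return np.array([[f,0,c['cx']],[0,f,c['cy']],[0,0,1]]),np.array(c['dist_coeffs']),np.array(c['extrinsics'])
def ray(n,uv):
    K,D,T=cam(n); p=cv2.undistortPoints(np.array([[uv]],float),K,D)[0,0]
    return T[:3,3],T[:3,:3]@np.array([p[0],p[1],1])
def onz(n,uv,z):
    o,d=ray(n,uv); return o+d*(z-o[2])/d[2]
def proj(n,P):
    K,D,T=cam(n); W=np.linalg.inv(T)
    return cv2.projectPoints(np.array([P],float),cv2.Rodrigues(W[:3,:3])[0],W[:3,3],K,D)[0][0,0]
def masks(im):
    h=cv2.cvtColor(im,cv2.COLOR_RGB2HSV); H,S,V=[h[...,i].astype(int) for i in range(3)]
    return dict(red=((H<5)|(H>174))&(S>165)&(V>60),blue=(abs(H-115)<13)&(S>140)&(V>40),
      green=(abs(H-70)<20)&(S>100)&(V>25),white=(S<40)&(V>165),yellow=(abs(H-28)<4)&(S>190)&(V>80),grey=(S<60)&(V>100)&(V<220))
def blobs(m,lo=10):
    n,_,st,c=cv2.connectedComponentsWithStats(m.astype(np.uint8))
    return [(c[i].round(1),st[i].tolist()) for i in range(1,n) if st[i,4]>=lo]
def delta(P):
    "shift in tool cm to bring TCP to P"
    s=telemetry.observe(); return (R.from_rotvec(s['ee_rot']).inv().apply(np.array(P)-s['position'])*100).round(2)
E
python3 - <<'E'
from h import *
im=cv2.imread('pics/top0.png')[:,:,::-1].copy()
for k,m in masks(im).items():
    m=m.copy(); m[:150]=0; m[265:]=0; m[:,:100]=0; m[:,420:]=0
    for c,s in blobs(m,8): print(k,c,s,onz('top',c,.021)[:2].round(3),onz('top',c,.076)[:2].round(3))
cv2.imwrite('pics/c0.png',cv2.resize(im[180:260,130:410,::-1],None,fx=2.85,fy=2.85,interpolation=2))
E
```

```text
white [140.9 155.2] [123, 150, 45, 17, 266] [0.733 0.444] [0.722 0.425]
white [212.3 154.4] [210, 152, 7, 6, 23] [0.737 0.21 ] [0.726 0.201]
white [374.6 161.4] [368, 156, 11, 9, 55] [ 0.718 -0.319] [ 0.707 -0.305]
white [268.  175.5] [254, 162, 29, 28, 617] [0.669 0.028] [0.661 0.027]
white [133.6 171.3] [131, 170, 6, 3, 10] [0.68  0.466] [0.671 0.446]
white [312.5 191.1] [306, 184, 17, 21, 172] [ 0.619 -0.117] [ 0.613 -0.112]
white [216.4 202. ] [197, 192, 37, 21, 250] [0.582 0.195] [0.577 0.186]
white [329.3 206.3] [317, 196, 21, 18, 178] [ 0.57  -0.171] [ 0.566 -0.164]
white [276.1 235.5] [256, 227, 57, 19, 328] [0.475 0.   ] [0.474 0.001]
white [152.1 237. ] [113, 228, 61, 19, 342] [0.467 0.401] [0.467 0.383]
white [411. 240.] [406, 240, 11, 1, 11] [ 0.463 -0.435] [ 0.463 -0.416]
grey [143.2 159.7] [120, 150, 54, 29, 574] [0.719 0.436] [0.708 0.417]
grey [217.  152.2] [188, 150, 59, 9, 154] [0.745 0.195] [0.733 0.187]
grey [349.3 151.3] [347, 151, 6, 2, 9] [ 0.751 -0.237] [ 0.739 -0.226]
grey [372.2 162. ] [353, 150, 32, 18, 117] [ 0.716 -0.311] [ 0.705 -0.298]
grey [400.2 154.7
[... 278 characters left out ...]
216.1 202.7] [197, 192, 37, 22, 373] [0.579 0.195] [0.575 0.187]
grey [324.5 195. ] [322, 193, 6, 5, 25] [ 0.607 -0.156] [ 0.601 -0.149]
grey [211.1 200.5] [209, 198, 5, 6, 22] [0.586 0.212] [0.581 0.203]
grey [228.1 199.9] [227, 199, 3, 3, 8] [0.589 0.157] [0.584 0.15 ]
grey [201.1 204.3] [200, 203, 3, 4, 9] [0.574 0.244] [0.569 0.234]
grey [276.4 236.2] [256, 227, 57, 19, 461] [ 0.472 -0.001] [ 0.472 -0.   ]
grey [152.5 237. ] [113, 228, 62, 19, 562] [0.467 0.399] [0.467 0.382]
grey [275.2 235.8] [273, 233, 6, 6, 26] [0.474 0.003] [0.474 0.003]
grey [410.6 240.4] [405, 240, 13, 2, 22] [ 0.462 -0.434] [ 0.462 -0.415]
grey [329.7 258.4] [320, 251, 20, 14, 167] [ 0.402 -0.172] [ 0.405 -0.165]
```

View pics/c0.png

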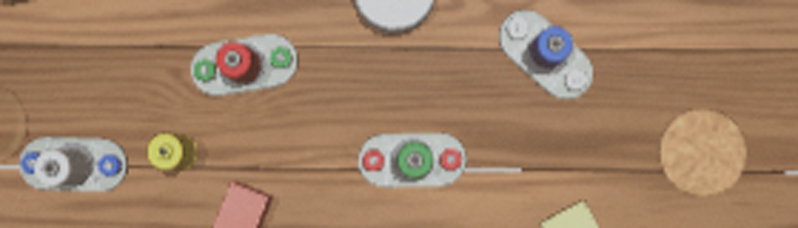

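The crop confirms the layout. Bobbin pairs in crop pixels: green (204,71)/(281,58), white (516,28)/(576,80), blue (30,163)/(110,166), red (373,161)/(450,160). I'll relax the masks and refine these.

Run:
```python
from h import *
im=cv2.imread('pics/top0.png')[:,:,::-1].copy()
h=cv2.cvtColor(im,cv2.COLOR_RGB2HSV)
p=lambda x,y:(int(130+x/2.85),int(180+y/2.85))
for nm,q in dict(g1=(204,71),g2=(281,58),b1=(30,163),b2=(110,166),r1=(373,161),r2=(450,160),w1=(516,28),red=(240,75),blue=(560,60),green=(410,172),yel=(165,165),wood=(330,60),mat=(703,152)).items():
    u,v=p(*q); print(nm,(u,v),h[v-1:v+2,u-1:u+2].reshape(-1,3).tolist()[::4])
```

```text
g1 (201, 204) [[64, 71, 168], [0, 0, 198], [60, 21, 147]]
g2 (228, 200) [[66, 22, 175], [30, 5, 168], [64, 53, 154]]
b1 (140, 237) [[112, 85, 190], [130, 5, 167], [112, 55, 181]]
b2 (168, 238) [[114, 20, 179], [30, 3, 189], [113, 116, 183]]
r1 (260, 236) [[0, 99, 198], [0, 0, 190], [1, 46, 167]]
r2 (287, 236) [[1, 122, 197], [176, 11, 178], [1, 85, 188]]
w1 (311, 189) [[110, 4, 204], [30, 1, 182], [110, 4, 206]]
red (214, 206) [[1, 150, 197], [3, 153, 130], [10, 137, 80]]
blue (326, 201) [[112, 123, 199], [115, 107, 138], [130, 6, 129]]
green (273, 240) [[63, 95, 164], [62, 96, 162], [63, 96, 154]]
yel (187, 237) [[30, 119, 199], [31, 114, 205], [29, 122, 202]]
wood (245, 201) [[14, 108, 146], [13, 110, 148], [13, 101, 159]]
mat (376, 233) [[15, 102, 190], [15, 103, 188], [16, 102, 188]]
```

Run:
```python
from h import *
im=cv2.imread('pics/top0.png')[:,:,::-1].copy()
h=cv2.cvtColor(im,cv2.COLOR_RGB2HSV).astype(int);H,S,V=[h[...,i] for i in range(3)]
M=dict(red=((H<5)|(H>172))&(S>60),blue=(abs(H-114)<6)&(S>45),green=(abs(H-64)<8)&(S>45),mat=(abs(H-15)<3)&(V>172)&(S<115),yellow=(abs(H-30)<4)&(S>90),white=(S<12)&(V>198))
for k,m in M.items():
    m=m.copy(); m[:180]=0; m[265:]=0; m[:,:130]=0; m[:,400:]=0
    for c,s in blobs(m,8):
        x,y,w,hh,a=s
        cc=(x+(w-1)/2,y+(hh-1)/2)
        print(k,cc,s,onz('top',cc,.021)[:2].round(4),onz('top',cc,.084)[:2].round(4), onz('top',cc,.005)[:2].round(4))
for n,c in dict(blue=(324.5,195),red=(211.1,200.5),green=(275.2,235.8),white=(148.4,238.7),yel=(187.9,232.5)).items(): print(n,onz('top',c,.088 if n!='yel' else .082)[:2].round(4))
```

```text
red (212.0, 201.0) [206, 195, 13, 13, 107] [0.5848 0.2089] [0.5791 0.1986] [0.5862 0.2114]
red (260.5, 236.0) [257, 233, 8, 7, 40] [0.4727 0.0507] [0.4726 0.0483] [0.4727 0.0513]
red (287.5, 235.5) [284, 232, 8, 8, 44] [ 0.4749 -0.0363] [ 0.4747 -0.0344] [ 0.4749 -0.0368]
red (214.5, 254.0) [206, 244, 18, 21, 171] [0.4138 0.1981] [0.4167 0.1884] [0.4131 0.2005]
blue (324.5, 195.0) [319, 189, 12, 13, 96] [ 0.6068 -0.1556] [ 0.6001 -0.1478] [ 0.6085 -0.1575]
blue (140.0, 236.5) [137, 233, 7, 8, 29] [0.4682 0.4398] [0.4684 0.4182] [0.4682 0.4453]
blue (167.5, 237.5) [164, 234, 8, 8, 44] [0.4657 0.3507] [0.4659 0.3335] [0.4656 0.3551]
green (228.0, 200.0) [225, 197, 7, 7, 37] [0.5883 0.157 ] [0.5826 0.1494] [0.5898 0.159 ]
green (201.0, 204.5) [198, 201, 7, 8, 37] [0.5731 0.2443] [0.5681 0.2324] [0.5744 0.2474]
green (275.5, 235.5) [270, 230, 12, 12, 92] [0.4746 0.0024] [0.4744 0.0024] [0.4746 0.0024]
mat (170.0, 182.5) [136, 180, 69, 6, 295] [0.6442 0.3466] [0.6357 0.3296] [0.6464 0.3509]
mat (291.0, 183.5) [282, 180, 19, 8, 72] [ 0.6435 -0.0468] [ 0.635  -0.0444] [ 0.6457 -0.0474]
mat 
[... 1169 characters left out ...]
17 0.2723] [0.4824 0.2899]
white (268.0, 184.0) [256, 180, 25, 9, 175] [0.6414 0.0279] [0.6329 0.0266] [0.6435 0.0282]
white (311.5, 189.0) [309, 186, 6, 7, 32] [ 0.626  -0.1134] [ 0.6184 -0.1077] [ 0.628  -0.1148]
white (312.0, 196.5) [310, 194, 5, 6, 11] [ 0.6016 -0.115 ] [ 0.5951 -0.1092] [ 0.6032 -0.1165]
white (331.5, 207.0) [328, 204, 8, 7, 32] [ 0.5679 -0.1782] [ 0.5631 -0.1693] [ 0.5691 -0.1805]
white (324.0, 208.5) [322, 207, 5, 4, 8] [ 0.5629 -0.1539] [ 0.5583 -0.1462] [ 0.564  -0.1559]
white (147.5, 238.5) [142, 233, 12, 12, 59] [0.462  0.4153] [0.4624 0.3949] [0.4618 0.4205]
blue [ 0.5996 -0.1473]
red [0.5803 0.2008]
green [0.4735 0.0033]
white [0.4619 0.3908]
yel [0.4817 0.2715]
```

Run:
```python
from h import *
s=telemetry.observe(); r=R.from_rotvec(s['ee_rot'])
print(delta([.5998,-.1472,.2]), np.degrees((r.inv()*R.from_matrix(np.diag([1,-1,-1.]))).as_rotvec()))
```

```text
[ 53.8  -32.12   4.84] [-7.62343923e-02  1.48678216e-02  1.56253625e+01]
```

```bash
python3 -m creep '9 27 -16 1 0 0 15.6; 9 27 -16 1 0 0 15.6; 9 27 -16 1 0 0 15.6; 9 27 -16 1 0 0 15.6; 9 27 -16 1 0 0 15.6' 20; python3 -c "
from h import *
print(delta([.5998,-.1472,.2]),telemetry.observe()['joints'].round(2))"
```

```text
clock: 0.72
position: [0.3853, -0.3745, 0.2386]
ee_rot: [3.142, 0.001, -0.0]
force: [0.8, -0.9, 0.1]
width: 0.985
gripper_force: 0.0
[ 21.46 -22.72   3.86] [ 0.7   0.3  -0.03  1.8   0.01  1.04 -0.91]
```

```bash
python3 -m creep '9 21.5 -22.7 3.8 0 0 0; 9 21.5 -22.7 3.8 0 0 0; 9 21.5 -22.7 3.8 0 0 0; 9 21.5 -22.7 3.8 0 0 0; 9 21.5 -22.7 3.8 0 0 0';  python3 -m creep '9 0 0 0 0 0 0; 9 0 0 0 0 0 0;9 0 0 0 0 0 0'
python3 - <<'E'
from h import *
print(delta([.5998,-.1472,.066]))
for n in("top","side"): cv2.imwrite(f"pics/{n}1.png",vision.get_image(n)[:,:,::-1])
E
```

```text
clock: 1.35
position: [0.5985, -0.1493, 0.2005]
ee_rot: [3.141, 0.0, -0.001]
force: [0.9, -0.2, 1.1]
width: 0.977
gripper_force: 0.0
clock: 1.72
position: [0.5966, -0.1527, 0.2011]
ee_rot: [3.141, -0.003, -0.001]
force: [0.1, 0.0, -0.6]
width: 0.982
gripper_force: 0.0
[ 0.33 -0.56 13.51]
```

View pics/side1.png

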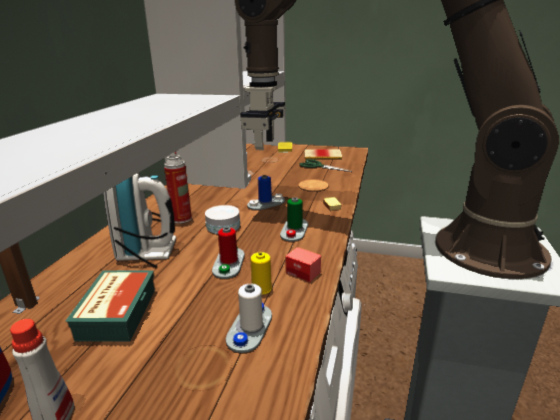

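The gripper hangs above the blue spool, whose tip is near side pixel (264,178). I'll descend in two steps, correcting the offset.

```bash
python3 -m creep '9 0.3 -0.6 5 0 0 0; 9 0.3 -0.6 8 0 0 0; 9 0.3 -0.6 8 0 0 0;9 0.3 -0.6 8 0 0 0'
python3 - <<'E'
from h import *
print(delta([.5998,-.1472,.066]))
for k,P in dict(blue=(.5998,-.1472,.088),red=(.5803,.2008,.088),green=(.4735,.0033,.088),white=(.462,.391,.088),mat=(.4833,-.3275,.005)).items(): print(k,proj('side',P).round(1))
E
```

```text
clock: 2.33
position: [0.6011, -0.1456, 0.1225]
ee_rot: [3.141, -0.001, 0.003]
force: [-0.5, 1.1, -0.1]
width: 0.981
gripper_force: 0.0
[-0.14  0.16  5.65]
blue [264.1 175.4]
red [226.6 228.3]
green [294.5 198.3]
white [250.2 285.3]
mat [313.6 183.7]
```

```bash
python3 -m creep '9 -0.1 0.2 5.6 0 0 0; 9 -0.1 0.2 5.6 0 0 0; 9 -0.1 0.2 5.6 0 0 0'; python3 -m creep '0 0 0 0 0 0 0; 0 0 0 0 0 0 0; 0 0 0 0 0 0 0; 0 0 0 0 0 0 0; 0 0 0 0 0 0 0' 20;python3 -m creep '0 0 0 0 0 0 0; 0 0 0 0 0 0 0; 0 0 0 0 0 0 0'
```

```text
clock: 2.7
position: [0.6006, -0.1471, 0.0673]
ee_rot: [3.141, 0.0, 0.003]
force: [-0.6, -0.3, 0.4]
width: 0.979
gripper_force: 0.0
clock: 3.32
position: [0.5994, -0.1469, 0.0651]
ee_rot: [3.142, 0.001, -0.0]
force: [0.4, -0.1, 0.7]
width: 0.486
gripper_force: 0.2
clock: 3.7
position: [0.5995, -0.1468, 0.065]
ee_rot: [-3.142, -0.001, 0.0]
force: [0.6, -1.0, 0.6]
width: 0.455
gripper_force: 20.0
```

```bash
python3 -m creep '0 0 0 -5 0 0 0; 0 0 0 -8 0 0 0; 0 -3 4.5 -8 0 0 0; 0 -6 9 -8 0 0 0; 0 -9 13.5 -8 0 0 0'; python3 -m creep '0 -2.6 4.6 0 0 0 0; 0 -2.6 4.6 0 0 0 0; 0 -2.6 4.6 0 0 0 0; 0 -2.6 4.6 0 0 0 0'
python3 - <<'E'
from h import *
print(delta([.4833,-.3275,.064]))
for n in("top","side"): cv2.imwrite(f"pics/{n}2.png",vision.get_image(n)[:,:,::-1])
E
```

```text
clock: 4.32
position: [0.5085, -0.2832, 0.1452]
ee_rot: [3.141, 0.001, 0.0]
force: [0.7, -0.7, -0.9]
width: 0.456
gripper_force: 20.0
clock: 4.82
position: [0.4844, -0.3264, 0.145]
ee_rot: [-3.141, -0.004, -0.001]
force: [1.1, 0.1, -0.8]
width: 0.456
gripper_force: 20.0
[-0.12  0.11  8.1 ]
```

View pics/side2.png

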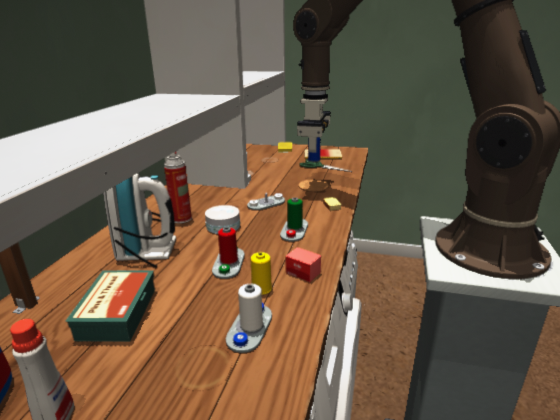

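The blue spool is held over the mat (about 313,165) and the white stand's pin is free at (266,200). Now I lower it onto the mat.

```bash
python3 -m creep '0 -0.1 0.1 5 0 0 0; 0 -0.1 0.1 7.2 0 0 0; 0 -0.1 0.1 7.7 0 0 0; 0 -0.1 0.1 8.1 0 0 0; 0 -0.1 0.1 8.1 0 0 0'; python3 -m creep '0 0 0 0 0 0 0; 0 0 0 0 0 0 0'; python3 -c "
from h import *
print(delta([.4833,-.3275,.062]))"
```

```text
clock: 5.55
position: [0.4831, -0.329, 0.0648]
ee_rot: [3.141, 0.001, 0.002]
force: [-0.1, -0.6, -0.4]
width: 0.459
gripper_force: 20.0
clock: 5.8
position: [0.4828, -0.3291, 0.0647]
ee_rot: [3.141, 0.001, 0.001]
force: [-0.1, -0.6, -0.2]
width: 0.454
gripper_force: 20.0
[ 0.05 -0.16  0.27]
```

```bash
python3 -m creep '0 0 0 0.2 0 0 0; 0 0 0 0.2 0 0 0; 4.6 0 0 0.2 0 0 0; 6 0 0 0.2 0 0 0; 9 0 0 0.2 0 0 0'; python3 -m creep '9 0 0 0 0 0 0; 9 0 0 0 0 0 0; 9 0 0 -5 0 0 0; 9 0 0 -11 0 0 0; 9 0 0 -13 0 0 0'
python3 - <<'E'
from h import *
print(delta([.462,.3915,.19]))
for n in("top","side"): cv2.imwrite(f"pics/{n}3.png",vision.get_image(n)[:,:,::-1])
E
```

```text
clock: 6.42
position: [0.4826, -0.3289, 0.0621]
ee_rot: [3.142, 0.001, 0.0]
force: [0.9, -0.1, 0.3]
width: 0.67
gripper_force: 0.0
clock: 7.05
position: [0.484, -0.3298, 0.196]
ee_rot: [3.139, 0.001, 0.008]
force: [0.6, -0.9, -1.7]
width: 0.982
gripper_force: 0.0
[ -2.18 -72.13   0.39]
```

View pics/side3.png

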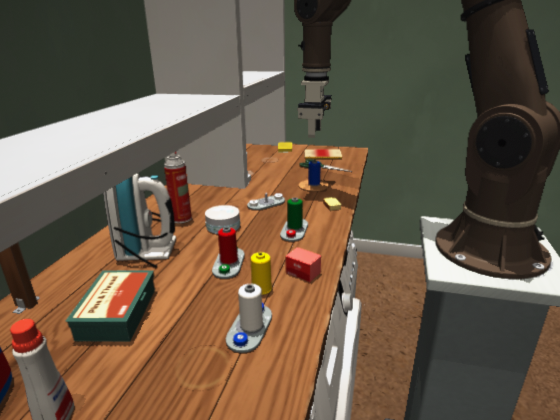

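Blue stands upright on the mat at (314,174). Next is the white spool.

```bash
python3 -m creep '9 0 -6.2 0 0 0 0; 9 0 -12.4 0 0 0 0; 9 0 -18.6 0 0 0 0; 9 0 -24.8 0 0 0 0; 9 0 -31 0 0 0 0'; python3 -m creep '9 0 -6.2 0 0 0 0; 9 0 -12.4 0 0 0 0; 9 0 -18.6 0 0 0 0; 9 0 -24.8 0 0 0 0; 9 0 -31 0 0 0 0';python3 -m creep '9 -1 -6 0 0 0 0; 9 -2.1 -10 0 0 0 0; 9 -2.1 -10 0 0 0 0; 9 -2.1 -10 0 0 0 0'; python3 -c "
from h import *
print(delta([.462,.3915,.066]))"
```

```text
clock: 7.78
position: [0.4815, -0.0171, 0.191]
ee_rot: [3.142, 0.0, -0.002]
force: [1.5, 0.2, -0.3]
width: 0.983
gripper_force: 0.0
clock: 8.4
position: [0.4816, 0.2926, 0.1908]
ee_rot: [3.141, 0.0, -0.002]
force: [0.8, -0.6, -0.3]
width: 0.982
gripper_force: 0.0
clock: 8.9
position: [0.4611, 0.39, 0.1908]
ee_rot: [3.14, 0.001, -0.002]
force: [0.1, -0.3, -0.9]
width: 0.982
gripper_force: 0.0
[ 0.11 -0.17 12.47]
```

```bash
python3 -m creep '8 0.1 -0.2 6 0 0 0; 8 0.1 -0.2 10 0 0 0; 8 0.1 -0.2 12.4 0 0 0; 8 0.1 -0.2 12.4 0 0 0; 8 0.1 -0.2 12.4 0 0 0'; python3 -m creep '8 0 0 0 0 0 0'; python3 -c "
from h import *
print(delta([.462,.3915,.066]))"
```

```text
clock: 9.52
position: [0.4632, 0.3926, 0.069]
ee_rot: [-3.141, 0.001, -0.002]
force: [1.1, -0.3, 0.1]
width: 0.873
gripper_force: 0.0
clock: 9.65
position: [0.4631, 0.3934, 0.0695]
ee_rot: [-3.14, 0.0, -0.003]
force: [0.5, -0.2, 0.1]
width: 0.872
gripper_force: 0.0
[-0.11  0.19  0.35]
```

```bash
python3 -m creep '8 -0.1 0.2 0.35 0 0 0; 8 -0.1 0.2 0.35 0 0 0; 0 -0.1 0.2 0.35 0 0 0; 0 -0.1 0.2 0.35 0 0 0; 0 -0.1 0.2 0.35 0 0 0' 20; python3 -m creep '0 0 0 0 0 0 0; 0 0 0 0 0 0 0; 0 0 0 0 0 0 0; 0 0 0 0 0 0 0; 0 0 0 0 0 0 0'; python3 -m creep '0 0 0 -4 0 0 0; 0 0 0 -8 0 0 0; 0 0 0 -13 0 0 0; 0 0 0 -13 0 0 0; 0 0 0 -13 0 0 0'
python3 - <<'E'
from h import *
print(delta([.597,-.1458,.2]))
for n in("top","side"): cv2.imwrite(f"pics/{n}4.png",vision.get_image(n)[:,:,::-1])
E
```

```text
clock: 10.28
position: [0.4612, 0.3911, 0.0646]
ee_rot: [-3.142, -0.001, 0.0]
force: [-0.3, -0.2, -0.2]
width: 0.595
gripper_force: 0.0
clock: 10.9
position: [0.4613, 0.3911, 0.0646]
ee_rot: [-3.142, -0.001, -0.0]
force: [1.4, 1.5, 0.2]
width: 0.445
gripper_force: 20.0
clock: 11.52
position: [0.461, 0.3905, 0.1939]
ee_rot: [3.141, 0.0, -0.001]
force: [-0.1, 0.2, -2.5]
width: 0.446
gripper_force: 20.0
[13.59 53.63 -0.56]
```

View pics/side4.png

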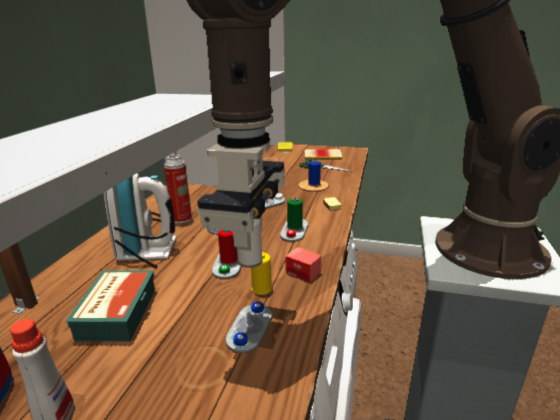

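White is lifted and the blue stand's pin is bare at (250,328). I'll carry it to the white stand and re-measure that stand as I go.

```bash
python3 -m creep '0 0 6 0 0 0 0; 0 0 12 0 0 0 0; 0 2 18 0 0 0 0; 0 4 23.5 0 0 0 0; 0 6 29 0 0 0 0'; python3 -m creep '0 1.9 5.7 0 0 0 0; 0 3.8 11.4 0 0 0 0; 0 5.7 17 0 0 0 0; 0 7.6 22 0 0 0 0;0 7.6 24.6 0 0 0 0'; python3 -m creep '0 0 0 0 0 0 0; 0 0 0 0 0 0 0'
cat > st.py <<'E'
from h import *
import sys
# stand centres: colour bobbins on top pictures
def stands(f,boxes):
    im=cv2.imread(f)[:,:,::-1].copy()
    h=cv2.cvtColor(im,cv2.COLOR_RGB2HSV).astype(int);H,S,V=[h[...,i] for i in range(3)]
    M=dict(red=((H<5)|(H>172))&(S>60),blue=(abs(H-114)<6)&(S>45),green=(abs(H-64)<8)&(S>45),white=(S<12)&(V>198))
    for k,(u,v) in boxes.items():
        m=np.zeros(M[k].shape,bool); m[v-20:v+21,u-24:u+25]=M[k][v-20:v+21,u-24:u+25]
        for c,s in blobs(m,8):
            cc=(s[0]+(s[2]-1)/2,s[1]+(s[3]-1)/2); print(f,k,s,onz('top',cc,.021)[:2].round(4))
E
python3 - <<'E'
from st import *
stands('pics/top2.png',dict(white=(321,199)))
stands('pics/top4.png',dict(white=(321,199),blue=(153,237)))
print(delta([.597,-.1458,.068]))
E
```

```text
clock: 12.25
position: [0.5211, 0.0989, 0.1934]
ee_rot: [3.141, 0.001, -0.003]
force: [1.7, 0.8, -0.8]
width: 0.446
gripper_force: 20.0
clock: 12.88
position: [0.5973, -0.1487, 0.1927]
ee_rot: [3.141, -0.005, -0.004]
force: [0.1, 0.1, -1.2]
width: 0.445
gripper_force: 20.0
clock: 13.12
position: [0.597, -0.1435, 0.1936]
ee_rot: [-3.14, -0.002, 0.003]
force: [-0.0, 0.8, -0.8]
width: 0.446
gripper_force: 20.0
pics/top2.png white [306, 185, 17, 19, 129] [ 0.6098 -0.1215]
pics/top2.png white [317, 196, 20, 17, 118] [ 0.5775 -0.162 ]
pics/top4.png white [306, 185, 17, 17, 124] [ 0.613  -0.1215]
pics/top4.png white [317, 196, 20, 18, 119] [ 0.5759 -0.162 ]
pics/top4.png blue [164, 234, 7, 8, 36] [0.4657 0.3523]
[ 0.02  0.25 12.56]
```

```bash
python3 -m creep '0 -0.1 0.2 5 0 0 0; 0 -0.1 0.2 8 0 0 0; 0 -0.1 0.2 8 0 0 0; 0 -0.1 0.2 8 0 0 0'
python3 - <<'E'
from h import *
print(delta([.596,-.145,.066]))
for n in("top","side"): cv2.imwrite(f"pics/{n}5.png",vision.get_image(n)[:,:,::-1])
im=cv2.imread('pics/side5.png'); cv2.imwrite('pics/c5.png',cv2.resize(im[100:260,190:350],None,fx=3.5,fy=3.5,interpolation=2))
E
```

```text
clock: 13.62
position: [0.5973, -0.1458, 0.1158]
ee_rot: [-3.141, -0.003, -0.002]
force: [1.3, 0.1, -0.9]
width: 0.444
gripper_force: 20.0
[-0.14 -0.08  4.98]
```

View pics/c5.png

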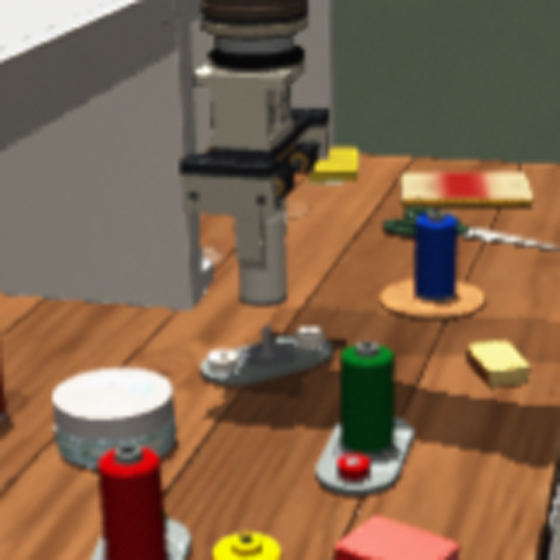

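The white spool (crop 263,295) is centred over the pin (267,330), so I lower and release it.

```bash
python3 -m creep '0 -0.1 0 2 0 0 0; 0 -0.1 0 3.5 0 0 0; 0 -0.1 0 4.5 0 0 0; 0 -0.1 0 4.9 0 0 0; 0 -0.1 0 4.9 0 0 0'; python3 -m creep '0 0 0 0 0 0 0; 0 0 0 0 0 0 0';  python3 -c "
from h import *
print(delta([.596,-.145,.065]))"
```

```text
clock: 14.35
position: [0.5955, -0.1468, 0.0656]
ee_rot: [-3.142, -0.001, 0.0]
force: [-0.5, 0.9, -1.8]
width: 0.443
gripper_force: 20.0
clock: 14.6
position: [0.5958, -0.147, 0.066]
ee_rot: [3.141, 0.001, 0.001]
force: [0.7, 0.0, -1.0]
width: 0.447
gripper_force: 20.0
[ 0.02 -0.2   0.1 ]
```

Release, rise, then on to the blue spool on the mat.

```bash
python3 -m creep '0 0 0 0.1 0 0 0; 4.6 0 0 0.1 0 0 0; 6 0 0 0.1 0 0 0; 8.5 0 0 0.1 0 0 0; 8.5 0 0 0.1 0 0 0'; python3 -m creep '8.5 0 0 0 0 0 0; 8.5 0 0 -5 0 0 0; 8.5 0 0 -11 0 0 0; 8.5 -3 5 -12 0 0 0; 8.5 -6 10 -12 0 0 0'; python3 -m creep '8.5 -3 4.5 0 0 0 0; 8.5 -5.2 8.3 0 0 0 0; 8.5 -5.2 8.3 0 0 0 0;8.5 -5.2 8.3 0 0 0 0'
python3 - <<'E'
from h import *
print(delta([.483,-.329,.064]))
for n in("top","side"): cv2.imwrite(f"pics/{n}6.png",vision.get_image(n)[:,:,::-1])
E
```

```text
clock: 15.22
position: [0.5955, -0.1468, 0.0646]
ee_rot: [3.142, 0.001, 0.0]
force: [0.3, 0.7, 0.0]
width: 0.779
gripper_force: 0.0
clock: 15.85
position: [0.5359, -0.2478, 0.1864]
ee_rot: [3.14, 0.004, 0.005]
force: [1.7, -0.5, -0.5]
width: 0.928
gripper_force: 0.0
clock: 16.35
position: [0.4839, -0.3293, 0.1846]
ee_rot: [-3.141, -0.001, -0.001]
force: [0.6, 1.6, -0.2]
width: 0.926
gripper_force: 0.0
[-0.09 -0.02 12.06]
```

View pics/side6.png

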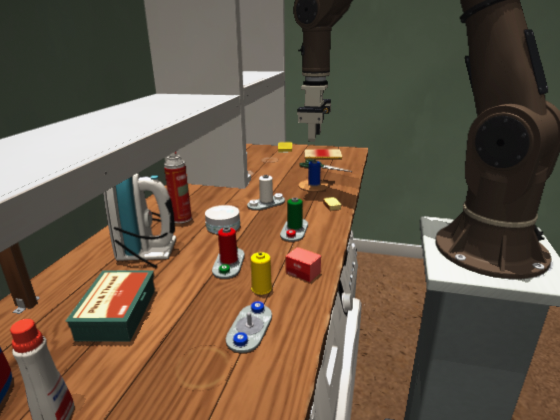

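White is seated on the white stand at (266,190). Now I grasp blue from the mat and re-measure the bare blue stand.

```bash
python3 -m creep '8.5 -0.1 0 6 0 0 0; 8.5 -0.1 0 11 0 0 0; 8.5 -0.1 0 12 0 0 0; 8.5 -0.1 0 12 0 0 0; 8.5 -0.1 0 12 0 0 0';python3 -m creep '0 0 0 0 0 0 0; 0 0 0 0 0 0 0; 0 0 0 0 0 0 0; 0 0 0 0 0 0 0; 0 0 0 0 0 0 0' 20;python3 -m creep '0 0 0 0 0 0 0; 0 0 0 0 0 0 0; 0 0 0 0 0 0 0'; python3 -m creep '0 0 0 -4 0 0 0; 0 0 0 -8 0 0 0; 0 0 0 -13 0 0 0; 0 0 0 -13 0 0 0; 0 0 0 -13 0 0 0'
python3 - <<'E'
from st import *
stands('pics/top6.png',dict(blue=(153,237)))
print(delta([.467,.395,.2]))
E
```

```text
clock: 17.08
position: [0.4841, -0.3304, 0.0666]
ee_rot: [3.14, 0.001, 0.005]
force: [0.0, 1.1, 0.4]
width: 0.925
gripper_force: 0.0
clock: 17.7
position: [0.4825, -0.3299, 0.0646]
ee_rot: [-3.142, -0.001, 0.0]
force: [-0.4, 0.9, 0.3]
width: 0.454
gripper_force: 20.0
clock: 18.08
position: [0.4826, -0.3299, 0.0645]
ee_rot: [-3.142, -0.001, 0.0]
force: [-0.4, -0.5, -0.5]
width: 0.455
gripper_force: 20.0
clock: 18.7
position: [0.4821, -0.3298, 0.1941]
ee_rot: [-3.141, -0.001, 0.001]
force: [-0.8, -0.6, -1.0]
width: 0.461
gripper_force: 20.0
pics/top6.png blue [137, 233, 8, 8, 42] [0.4682 0.4382]
pics/top6.png blue [164, 234, 8, 8, 43] [0.4657 0.3507]
[ -1.48 -72.48  -0.58]
```

```bash
python3 -m creep '0 0 -6.2 0 0 0 0; 0 0 -12.4 0 0 0 0; 0 0 -18.6 0 0 0 0; 0 0 -24.8 0 0 0 0; 0 0 -31 0 0 0 0'; python3 -m creep '0 0 -6.2 0 0 0 0; 0 0 -12.4 0 0 0 0; 0 0 -18.6 0 0 0 0; 0 0 -24.8 0 0 0 0; 0 0 -31 0 0 0 0';python3 -m creep '0 -1 -6 0 0 0 0; 0 -1.5 -10.4 0 0 0 0; 0 -1.5 -10.4 0 0 0 0; 0 -1.5 -10.4 4 0 0 0;  0 -1.5 -10.4 7 0 0 0'; python3 -m creep '0 0 0 0 0 0 0; 0 0 0 0 0 0 0'
python3 - <<'E'
from h import *
print(delta([.467,.3945,.069]))
cv2.imwrite("pics/side7.png",vision.get_image("side")[:,:,::-1])
im=cv2.imread('pics/side7.png'); cv2.imwrite('pics/c7.png',cv2.resize(im[200:360,170:330],None,fx=3.5,fy=3.5,interpolation=2))
E
```

```text
clock: 19.32
position: [0.4812, -0.0182, 0.1932]
ee_rot: [3.142, 0.0, -0.004]
force: [1.9, 0.8, -1.9]
width: 0.456
gripper_force: 20.0
clock: 19.95
position: [0.4814, 0.2913, 0.1928]
ee_rot: [3.14, 0.0, -0.004]
force: [2.1, 0.1, -1.1]
width: 0.457
gripper_force: 20.0
clock: 20.58
position: [0.4669, 0.3919, 0.1218]
ee_rot: [3.139, -0.001, -0.003]
force: [0.2, -0.2, -1.7]
width: 0.454
gripper_force: 20.0
clock: 20.82
position: [0.4676, 0.3937, 0.125]
ee_rot: [3.141, -0.0, 0.0]
force: [0.6, 0.1, -0.1]
width: 0.456
gripper_force: 20.0
[-0.06 -0.08  5.6 ]
```

View pics/c7.png

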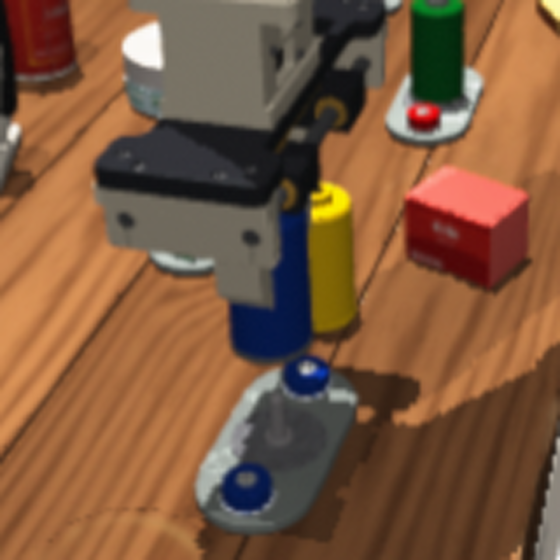

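The blue spool (bottom near crop 270,345) lies on the extended line of the leaning pin (285,440)→(275,395), so it is aligned. Lower and release.

```bash
python3 -m creep '0 0 -0.1 2 0 0 0; 0 0 -0.1 4 0 0 0; 0 0 -0.1 5 0 0 0; 0 0 -0.1 5.6 0 0 0; 0 0 -0.1 5.6 0 0 0'; python3 -m creep '0 0 0 0 0 0 0; 0 0 0 0 0 0 0';  python3 -c "
from h import *
print(delta([.467,.3945,.0675]))"
```

```text
clock: 21.5
position: [0.4674, 0.3952, 0.0689]
ee_rot: [-3.141, -0.001, -0.001]
force: [0.2, 0.9, -0.4]
width: 0.459
gripper_force: 20.0
clock: 21.75
position: [0.4675, 0.3953, 0.0691]
ee_rot: [-3.141, -0.001, -0.001]
force: [-0.7, 0.4, -0.1]
width: 0.458
gripper_force: 20.0
[-0.05  0.08  0.16]
```

```bash
python3 -m creep '0 0 0 0.15 0 0 0; 4.6 0 0 0.15 0 0 0; 6 0 0 0.15 0 0 0; 8.5 0 0 0.15 0 0 0; 8.5 0 0 0.15 0 0 0'; python3 -m creep '8.5 0 0 0 0 0 0; 8.5 0 0 -5 0 0 0; 8.5 0 0 -11 0 0 0; 8.5 0 5 -12 0 0 0; 8.5 0 10 -12 0 0 0'; python3 -m creep '8.5 0 6 0 0 0 0; 8.5 0 12 0 0 0 0; 8.5 0.6 18 0 0 0 0; 8.5 0.6 24 0 0 0 0; 8.5 0.6 29 0 0 0 0'; python3 -m creep '8.5 0 0 0 0 0 0; 8.5 0 0 0 0 0 0'
python3 - <<'E'
from h import *
print(delta([.4735,.0033,.066]))
for n in("top","side"): cv2.imwrite(f"pics/{n}8.png",vision.get_image(n)[:,:,::-1])
E
```

```text
clock: 22.38
position: [0.4672, 0.395, 0.067]
ee_rot: [3.141, 0.001, -0.0]
force: [0.2, -0.5, 1.0]
width: 0.778
gripper_force: 0.0
clock: 23.0
position: [0.4678, 0.2948, 0.1886]
ee_rot: [-3.14, -0.002, -0.004]
force: [1.3, -0.1, -0.7]
width: 0.921
gripper_force: 0.0
clock: 23.62
position: [0.4732, 0.0026, 0.1873]
ee_rot: [3.141, -0.001, 0.001]
force: [0.4, 0.3, 0.7]
width: 0.926
gripper_force: 0.0
clock: 23.88
position: [0.4735, 0.0057, 0.1872]
ee_rot: [-3.141, -0.001, -0.001]
force: [1.3, 0.9, -0.4]
width: 0.925
gripper_force: 0.0
[-0.    0.24 12.12]
```

View pics/side8.png

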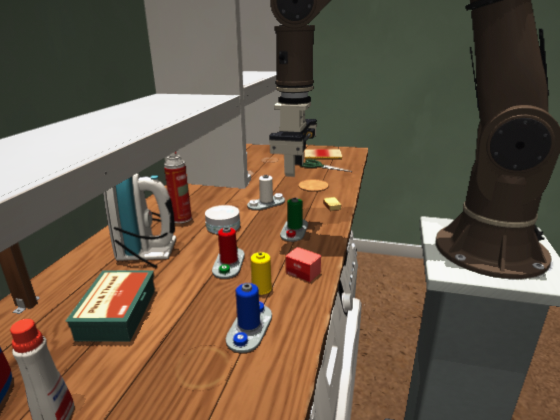

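Blue is seated on its own stand at (249,308), and yellow is untouched. Next I grasp green.

```bash
python3 -m creep '8.5 0 0.2 6 0 0 0; 8.5 0 0.2 11 0 0 0; 8.5 0 0.2 12.1 0 0 0; 8.5 0 0.2 12.1 0 0 0; 8.5 0 0.2 12.1 0 0 0';python3 -m creep '0 0 0 0 0 0 0; 0 0 0 0 0 0 0; 0 0 0 0 0 0 0; 0 0 0 0 0 0 0; 0 0 0 0 0 0 0' 20;python3 -m creep '0 0 0 0 0 0 0; 0 0 0 0 0 0 0; 0 0 0 0 0 0 0'; python3 -m creep '0 0 0 -4 0 0 0; 0 0 0 -8 0 0 0; 0 0 5 -9 0 0 0; 0 0 11 -9 0 0 0; 0 0 17 -9 0 0 0';  python3 -m creep '0 0.5 6 0 0 0 0; 0 1 12 0 0 0 0; 0 1 16 0 0 0 0;0 1 16 0 0 0 0;0 1 16 0 0 0 0'
python3 - <<'E'
from h import *
print(delta([.4833,-.3275,.064]))
E
```

```text
clock: 24.6
position: [0.4748, 0.0036, 0.0677]
ee_rot: [-3.141, -0.001, -0.004]
force: [0.3, 0.0, 0.1]
width: 0.922
gripper_force: 0.0
clock: 25.22
position: [0.4734, 0.0031, 0.0661]
ee_rot: [-3.142, -0.001, 0.0]
force: [-0.4, -0.8, 0.0]
width: 0.447
gripper_force: 20.0
clock: 25.6
position: [0.4734, 0.0031, 0.0661]
ee_rot: [-3.142, -0.001, 0.0]
force: [-0.4, 0.5, -0.3]
width: 0.447
gripper_force: 20.0
clock: 26.22
position: [0.4734, -0.1686, 0.1564]
ee_rot: [3.141, 0.002, 0.001]
force: [0.8, 0.1, -0.9]
width: 0.447
gripper_force: 20.0
clock: 26.85
position: [0.4834, -0.3261, 0.1557]
ee_rot: [-3.141, -0.001, 0.001]
force: [-0.3, 0.4, 0.0]
width: 0.448
gripper_force: 20.0
[-0.    0.15  9.17]
```

```bash
python3 -m creep '0 0 0.1 6 0 0 0; 0 0 0.1 8.2 0 0 0; 0 0 0.1 8.8 0 0 0; 0 0 0.1 9.1 0 0 0; 0 0 0.1 9.1 0 0 0'; python3 -m creep '0 0 0 0 0 0 0; 0 0 0 0 0 0 0'; python3 -c "
from h import *
print(delta([.4833,-.3275,.063]))"
```

```text
clock: 27.48
position: [0.4843, -0.3279, 0.0661]
ee_rot: [3.141, 0.001, 0.002]
force: [0.5, -0.1, -1.5]
width: 0.449
gripper_force: 20.0
clock: 27.72
position: [0.4838, -0.3282, 0.0657]
ee_rot: [3.141, 0.0, 0.001]
force: [-0.0, 0.6, -1.8]
width: 0.443
gripper_force: 20.0
[-0.05 -0.07  0.27]
```

```bash
python3 -m creep '0 0 0 0.2 0 0 0; 0 0 0 0.25 0 0 0; 4.6 0 0 0.25 0 0 0; 6 0 0 0.25 0 0 0; 8.5 0 0 0.25 0 0 0'; python3 -m creep '8.5 0 0 0 0 0 0; 8.5 0 0 0 0 0 0; 8.5 0 0 -5 0 0 0; 8.5 0 0 -11 0 0 0; 8.5 0 0 -13 0 0 0'; python3 -m creep '8.5 1 -6 0 0 0 0; 8.5 2 -12 0 0 0 0; 8.5 3 -18 0 0 0 0; 8.5 4 -24 0 0 0 0; 8.5 5 -30 0 0 0 0'
python3 - <<'E'
from st import *
for n in("top","side"): cv2.imwrite(f"pics/{n}9.png",vision.get_image(n)[:,:,::-1])
stands('pics/top9.png',dict(red=(274,236)))
print(delta([.5803,.2005,.19]))
E
```

```text
clock: 28.35
position: [0.4835, -0.3279, 0.0625]
ee_rot: [-3.142, -0.001, 0.0]
force: [-0.2, 0.0, -0.0]
width: 0.672
gripper_force: 0.0
clock: 28.98
position: [0.4851, -0.3286, 0.1965]
ee_rot: [3.139, 0.001, 0.008]
force: [-0.1, 0.1, -0.8]
width: 0.925
gripper_force: 0.0
clock: 29.6
position: [0.5336, -0.0261, 0.1928]
ee_rot: [3.141, 0.0, 0.001]
force: [1.4, -0.2, -0.3]
width: 0.925
gripper_force: 0.0
pics/top9.png red [257, 233, 8, 7, 39] [0.4727 0.0507]
[  4.86 -21.92   0.4 ]
```

View pics/side9.png

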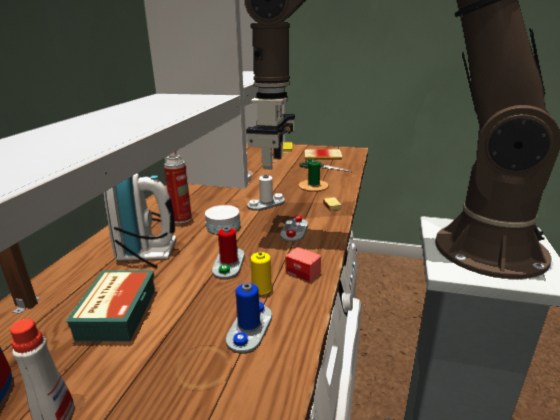

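Green stands on the mat at (314,173) and the red stand is bare at (293,230). Next is the red spool.

```bash
python3 -m creep '8.5 1.5 -6 0 0 0 0; 8.5 3 -12 0 0 0 0; 8.5 4.8 -18 0 0 0 0; 8.5 4.8 -21.9 0 0 0 0; 8.5 4.8 -21.9 0 0 0 0'; python3 -m creep '8.5 0 0 0 0 0 0; 8.5 0 0 0 0 0 0'
python3 - <<'E'
from st import *
print(delta([.5803,.2005,.066]))
cv2.imwrite(f"pics/top10.png",vision.get_image("top")[:,:,::-1])
stands('pics/top10.png',dict(red=(274,236)))
E
```

```text
clock: 30.32
position: [0.5804, 0.1957, 0.1924]
ee_rot: [-3.139, -0.01, 0.001]
force: [0.1, -0.3, 0.0]
width: 0.924
gripper_force: 0.0
clock: 30.58
position: [0.5816, 0.1893, 0.1925]
ee_rot: [3.141, -0.003, 0.0]
force: [-0.2, -0.0, 0.4]
width: 0.926
gripper_force: 0.0
[-0.14 -1.14 12.65]
pics/top10.png red [257, 233, 8, 7, 40] [0.4727 0.0507]
pics/top10.png red [284, 232, 8, 8, 43] [ 0.4749 -0.0363]
```

```bash
python3 -m creep '8.5 -0.1 -1.1 4 0 0 0; 8.5 -0.1 -1.1 7 0 0 0; 8.5 -0.1 -1.1 7 0 0 0; 8.5 -0.1 -1.1 7 0 0 0';  python3 -c "
from h import *
print(delta([.5803,.2005,.066]))"
```

```text
clock: 31.12
position: [0.5811, 0.2017, 0.1238]
ee_rot: [-3.141, 0.001, -0.002]
force: [-0.4, 0.7, 0.1]
width: 0.928
gripper_force: 0.0
[-0.09  0.12  5.78]
```

```bash
python3 -m creep '8.5 -0.1 0.1 4 0 0 0; 8.5 -0.1 0.1 5.8 0 0 0; 8.5 -0.1 0.1 5.8 0 0 0; 8.5 -0.1 0.1 5.8 0 0 0';python3 -m creep '0 0 0 0 0 0 0; 0 0 0 0 0 0 0; 0 0 0 0 0 0 0; 0 0 0 0 0 0 0; 0 0 0 0 0 0 0' 20;python3 -m creep '0 0 0 0 0 0 0; 0 0 0 0 0 0 0; 0 0 0 0 0 0 0'; python3 -m creep '0 0 0 -4 0 0 0; 0 0 0 -8 0 0 0; 0 0 0 -12 0 0 0; 0 0 0 -12 0 0 0';  python3 -c "
from h import *
print(delta([.4738,.0072,.19]))"
```

```text
clock: 31.62
position: [0.5802, 0.2016, 0.0659]
ee_rot: [-3.141, -0.001, -0.003]
force: [-0.2, 0.3, -0.1]
width: 0.929
gripper_force: 0.0
clock: 32.25
position: [0.5793, 0.2012, 0.0646]
ee_rot: [-3.142, -0.001, -0.0]
force: [-0.1, 0.3, 1.6]
width: 0.461
gripper_force: 20.0
clock: 32.62
position: [0.5793, 0.2012, 0.0646]
ee_rot: [-3.142, -0.001, -0.0]
force: [0.2, 0.7, 0.0]
width: 0.459
gripper_force: 20.0
clock: 33.12
position: [0.581, 0.2019, 0.1879]
ee_rot: [-3.139, -0.0, -0.009]
force: [0.3, -0.4, -0.8]
width: 0.458
gripper_force: 20.0
[-10.72  19.47  -0.31]
```

```bash
python3 -m creep '0 -2.7 4.9 0 0 0 0; 0 -5.4 9.8 0 0 0 0; 0 -8 14.7 0 0 0 0; 0 -10.7 19.5 0 0 0 0; 0 -10.7 19.5 0 0 0 0'; python3 -m creep '0 0 0 4 0 0 0; 0 0 0 7 0 0 0; 0 0 0 7 0 0 0; 0 0 0 7 0 0 0'
python3 - <<'E'
from h import *
print(delta([.4738,.0072,.066]))
for n in("top","side"): cv2.imwrite(f"pics/{n}11.png",vision.get_image(n)[:,:,::-1])
im=cv2.imread('pics/side11.png'); cv2.imwrite('pics/c11.png',cv2.resize(im[120:280,220:380],None,fx=3.5,fy=3.5,interpolation=2))
E
```

```text
clock: 33.75
position: [0.4696, 0.0016, 0.1834]
ee_rot: [3.139, -0.009, -0.005]
force: [0.5, 1.5, -0.2]
width: 0.457
gripper_force: 20.0
clock: 34.25
position: [0.4729, 0.0067, 0.1151]
ee_rot: [-3.141, -0.002, -0.0]
force: [-0.3, 0.6, -0.9]
width: 0.456
gripper_force: 20.0
[ 0.09 -0.05  4.91]
```

View pics/c11.png

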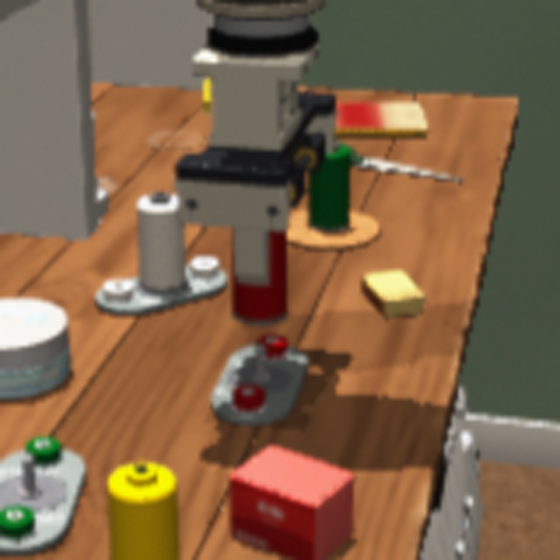

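The red spool (crop 261,310) hangs over the red stand's pin (262,365), so I lower it.

```bash
python3 -m creep '0 0.1 0 2 0 0 0; 0 0.1 0 3.5 0 0 0; 0 0.1 0 4.4 0 0 0; 0 0.1 0 4.8 0 0 0; 0 0.1 0 4.8 0 0 0'; python3 -m creep '0 0 0 0 0 0 0; 0 0 0 0 0 0 0';  python3 -c "
from h import *
print(delta([.4738,.0072,.0647]))"
```

```text
clock: 34.98
position: [0.4734, 0.0061, 0.0665]
ee_rot: [3.142, 0.001, -0.0]
force: [0.4, 0.4, -0.5]
width: 0.458
gripper_force: 20.0
clock: 35.22
position: [0.4736, 0.0061, 0.0669]
ee_rot: [3.142, 0.001, 0.001]
force: [-0.4, 0.6, -1.3]
width: 0.458
gripper_force: 20.0
[ 0.02 -0.11  0.22]
```

```bash
python3 -m creep '0 0 0 0.2 0 0 0; 4.6 0 0 0.2 0 0 0; 6 0 0 0.2 0 0 0; 8.5 0 0 0.2 0 0 0; 8.5 0 0 0.2 0 0 0'; python3 -m creep '8.5 0 0 0 0 0 0; 8.5 0 0 -5 0 0 0; 8.5 0 0 -11 0 0 0; 8.5 0 5 -12 0 0 0; 8.5 0 10 -12 0 0 0'; python3 -m creep '8.5 0 6 0 0 0 0; 8.5 0.6 12 0 0 0 0; 8.5 1 18 0 0 0 0; 8.5 1 23 0 0 0 0; 8.5 1 23.4 0 0 0 0'; python3 -m creep '8.5 0 0 0 0 0 0; 8.5 0 0 0 0 0 0'
python3 - <<'E'
from st import *
for n in("top","side"): cv2.imwrite(f"pics/{n}12.png",vision.get_image(n)[:,:,::-1])
stands('pics/top12.png',dict(green=(215,202)))
print(delta([.4835,-.328,.064]))
E
```

```text
clock: 35.85
position: [0.4734, 0.0061, 0.0646]
ee_rot: [3.142, 0.001, 0.0]
force: [-0.2, -0.4, -0.3]
width: 0.778
gripper_force: 0.0
clock: 36.48
position: [0.4744, -0.0948, 0.1863]
ee_rot: [3.141, 0.003, 0.006]
force: [1.1, -0.5, -0.6]
width: 0.924
gripper_force: 0.0
clock: 37.1
position: [0.4821, -0.3326, 0.1841]
ee_rot: [3.14, -0.009, -0.001]
force: [0.6, 0.3, -0.2]
width: 0.922
gripper_force: 0.0
clock: 37.35
position: [0.484, -0.326, 0.1846]
ee_rot: [-3.141, -0.004, -0.0]
force: [0.9, 0.6, 0.1]
width: 0.928
gripper_force: 0.0
pics/top12.png green [225, 197, 7, 7, 38] [0.5883 0.157 ]
pics/top12.png green [198, 201, 7, 8, 37] [0.5731 0.2443]
[-0.06  0.17 12.08]
```

View pics/side12.png

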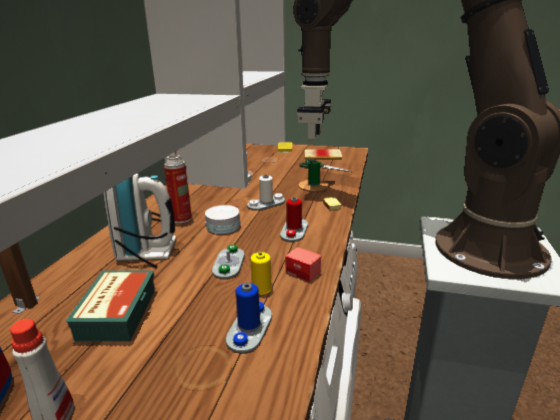

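Red is seated at (294,218) and the green stand has not moved: its pin is at (0.5807, 0.2007). Now the green spool from the mat.

```bash
python3 -m creep '8.5 -0.1 0.2 6 0 0 0; 8.5 -0.1 0.2 11 0 0 0; 8.5 -0.1 0.2 12 0 0 0; 8.5 -0.1 0.2 12 0 0 0; 8.5 -0.1 0.2 12 0 0 0';python3 -m creep '0 0 0 0 0 0 0; 0 0 0 0 0 0 0; 0 0 0 0 0 0 0; 0 0 0 0 0 0 0; 0 0 0 0 0 0 0' 20;python3 -m creep '0 0 0 0 0 0 0; 0 0 0 0 0 0 0; 0 0 0 0 0 0 0'; python3 -m creep '0 0 0 -4 0 0 0; 0 0 0 -8 0 0 0; 0 0 0 -13 0 0 0; 0 0 0 -13 0 0 0; 0 0 0 -13 0 0 0'; python3 -c "
from h import *
print(delta([.5807,.2007,.194]))"
```

```text
clock: 38.08
position: [0.484, -0.3304, 0.0667]
ee_rot: [3.14, 0.001, 0.005]
force: [0.3, 0.4, -0.8]
width: 0.928
gripper_force: 0.0
clock: 38.7
position: [0.4825, -0.3298, 0.0645]
ee_rot: [-3.141, -0.001, 0.0]
force: [-0.2, -0.9, 0.5]
width: 0.445
gripper_force: 20.0
clock: 39.08
position: [0.4825, -0.3299, 0.0645]
ee_rot: [-3.141, -0.001, 0.0]
force: [0.3, 0.4, 0.3]
width: 0.446
gripper_force: 20.0
clock: 39.7
position: [0.4821, -0.3298, 0.1941]
ee_rot: [-3.142, -0.001, 0.001]
force: [-0.7, -0.4, -1.6]
width: 0.443
gripper_force: 20.0
[ 9.880e+00 -5.305e+01  1.000e-02]
```

```bash
python3 -m creep '0 1.1 -6 0 0 0 0; 0 2.2 -12 0 0 0 0; 0 3.3 -18 0 0 0 0; 0 4.4 -24 0 0 0 0; 0 5.5 -30 0 0 0 0'; python3 -m creep '0 1.1 -6 0 0 0 0; 0 2.2 -12 0 0 0 0; 0 3.3 -18 0 0 0 0; 0 4.4 -23 0 0 0 0; 0 4.4 -23 0 0 0 0'; python3 -m creep '0 0 0 3 0 0 0; 0 0 0 6 0 0 0; 0 0 0 6 0 0 0; 0 0 0 6 0 0 0';python3 -c "
from h import *
print(delta([.5807,.2007,.069]))"
```

```text
clock: 40.33
position: [0.5366, -0.0282, 0.193]
ee_rot: [3.141, 0.0, -0.004]
force: [1.7, -0.4, -1.5]
width: 0.445
gripper_force: 20.0
clock: 40.95
position: [0.5798, 0.2057, 0.1925]
ee_rot: [-3.139, -0.012, 0.005]
force: [-0.5, -1.0, -2.1]
width: 0.446
gripper_force: 20.0
clock: 41.45
position: [0.5815, 0.1996, 0.1348]
ee_rot: [3.141, -0.0, -0.0]
force: [0.7, -0.9, 0.1]
width: 0.442
gripper_force: 20.0
[-0.08 -0.11  6.58]
```

Aligned within 1 mm, with 12 mm of play on the pin, so I lower.

```bash
python3 -m creep '0 -0.1 -0.1 3 0 0 0; 0 -0.1 -0.1 5 0 0 0; 0 -0.1 -0.1 6 0 0 0; 0 -0.1 -0.1 6.5 0 0 0; 0 -0.1 -0.1 6.5 0 0 0'; python3 -m creep '0 0 0 0 0 0 0; 0 0 0 0 0 0 0';  python3 -c "
from h import *
print(delta([.5807,.2007,.0675]))"
```

```text
clock: 42.08
position: [0.5807, 0.2012, 0.0701]
ee_rot: [-3.141, -0.001, -0.001]
force: [0.2, -0.2, -0.6]
width: 0.445
gripper_force: 20.0
clock: 42.32
position: [0.5806, 0.2013, 0.0701]
ee_rot: [-3.141, -0.001, -0.001]
force: [-0.2, 0.7, -1.1]
width: 0.443
gripper_force: 20.0
[0.01 0.06 0.26]
```

```bash
python3 -m creep '0 0 0 0.25 0 0 0; 0 0 0 0.25 0 0 0; 4.6 0 0 0.25 0 0 0; 6 0 0 0.25 0 0 0; 8.5 0 0 0.25 0 0 0'; python3 -m creep '8.5 0 0 0 0 0 0; 8.5 0 0 0 0 0 0; 8.5 0 0 -5 0 0 0; 8.5 0 0 -11 0 0 0; 8.5 0 0 -14 0 0 0'; python3 -m creep '8.5 0 6 0 0 0 0; 8.5 -2 12 0 0 0 0; 8.5 -4 18 0 0 0 0; 8.5 -6 23 0 0 0 0; 8.5 -8 28 0 0 0 0';python3 -m creep '8.5 0 6 0 0 0 0; 8.5 0 12 0 0 0 0; 8.5 0 18 0 0 0 0; 8.5 0 20 0 0 0 0; 8.5 0 20 0 0 0 0'
python3 - <<'E'
from st import *
for n in("top","side"): cv2.imwrite(f"pics/{n}13.png",vision.get_image(n)[:,:,::-1])
stands('pics/top13.png',dict(green=(215,202),red=(274,236),blue=(153,237)))
im=cv2.imread('pics/side13.png'); cv2.imwrite('pics/c13.png',cv2.resize(im[140:360,180:380],None,fx=2.7,fy=2.7,interpolation=2))
E
```

```text
clock: 42.95
position: [0.5802, 0.201, 0.0669]
ee_rot: [3.141, 0.001, -0.0]
force: [1.0, -0.4, -0.0]
width: 0.667
gripper_force: 0.0
clock: 43.58
position: [0.5813, 0.2018, 0.2106]
ee_rot: [-3.14, -0.001, -0.006]
force: [0.8, 1.4, -0.1]
width: 0.925
gripper_force: 0.0
clock: 44.2
position: [0.4995, -0.0807, 0.2072]
ee_rot: [3.141, -0.0, 0.001]
force: [1.2, -0.6, -0.6]
width: 0.928
gripper_force: 0.0
clock: 44.82
position: [0.5001, -0.28, 0.2068]
ee_rot: [-3.142, 0.003, 0.001]
force: [-0.0, 0.5, -0.1]
width: 0.924
gripper_force: 0.0
pics/top13.png green [206, 195, 12, 11, 85] [0.588  0.2105]
pics/top13.png green [225, 197, 7, 7, 38] [0.5883 0.157 ]
pics/top13.png green [198, 201, 7, 8, 36] [0.5731 0.2443]
pics/top13.png red [269, 229, 13, 13, 109] [0.4762 0.004 ]
pics/top13.png red [257, 233, 8, 7, 40] [0.4727 0.0507]
pics/top13.png red [284, 232, 8, 8, 43] [ 0.4749 -0.0363]
pics/top13.png blue [137, 231, 18, 13, 134] [0.4667 0.4219]
pics/top13.png blue [164, 234, 8, 8, 44] [0.4657 0.3507]
```

View pics/c13.png

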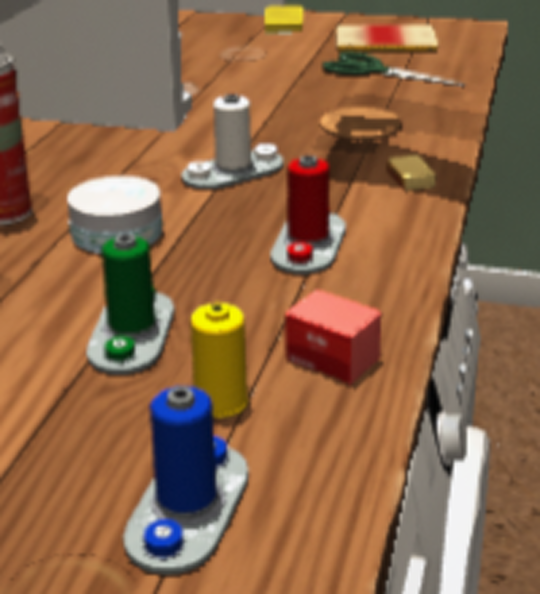

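All four spools are upright and seated on their own stands: green (128,285), red (308,200), white (232,130), blue (184,450). The stands have not moved.

```bash
python3 -c "
from cell import job
print(job.sign_off())"
```

```text
the job is handed in; nothing more can be done
None
```

The job is handed in: all four spools stand upright on the pins of their own colour's stands, the stands and the yellow look-alike look unmoved in the last pictures, and it took about 45 s of the 144 s allowed.

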